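Collapse and lock the telescopic work support

ROBOT

A 6-joint arm with a two-finger parallel gripper is mounted at the origin on a cart in front of the work surface, level with it; the furniture and walls round the work are solid. World frame = base frame: x ahead of the robot, y to its left, z up, the work surface at z = 0. Lengths are in mm, angles in degrees, forces in N, time in s.
With the tool pointing down it reaches from about 375 to 750 mm from the base axis. Payload 9 kg.
Tool frame: the origin (TCP) lies midway between the tips of the shut fingers; the grasp point (between the pads) lies 19 mm behind it (grasp_offset is the distance from the TCP to the grasp point, in mm); z points along the fingers, y is the direction in which the jaws open and shut (so a half turn about z gives the same grasp; the last joint's range is limited). The gripper opens to 85 mm and grips with 20 to 120 N. Pads are 22 mm wide; open, the fingers measure 114 mm over their backs; the gripper's body (76 mm by 85 mm) begins 54 mm behind the grasp point. The pads swing forward as they close: fully open they stand 13 mm farther back than shut.
Start: joints at [-87.531, 5.964, 5.575, 89.605, 0, 77.527], TCP at [154.721, -579.74, 231.331] pointing down, gripper open.
Joint ranges: [-171.21, 171.21], [-48.23, 106.86], [-62.78, 66.21], [-105.2, 120.99], [-86.42, 89.51], [-180, 180]. Speed limits (degrees/s): [127.2, 127.2, 147.25, 180, 180, 180].

INTERFACE

Orientations are given as a 3x3 rotation matrix whose columns are the frame's x, y, z axes.
In Python, from plant import sense, get_image, close_job, grasp_offset gives the robot as it stands.
- The arm moves only by the tool jog_arm, never from a script. Its argument "deltas" is a list of rows, each a list of 7 numbers: the finger opening in m, from 0 to 0.0854, then the shift along the world's x, y, z in m, then the turn, a rotation vector about the world's x, y, z in rad. In form: [[hand, x, y, z, ax, ay, az], ...]. A call has exactly 5 rows; each row shifts and turns the commanded pose from where the row before left it; what a row does not reach is not made up. A row lasts 1/10 s, in which the tool goes at most 50 mm and 8.59 degrees, less where a joint would pass 70% of its speed; a pose out of reach is approached as far as the arm can. A call with a gripper value outside its range is refused whole. The fingers move at their own pace and stop on an object; "force" is the grip in N (left out, the last holds). Time passes only in rows, so rows that do not move let the fingers close, or fill a call up. It gives the time, the measured TCP pose, the force and the opening at its end, in the units of the state.
- sense(): the state, without advancing time (a new reading comes with each control period).
- get_image(name): name is "scene" or "top" or "wrist"; returns a dict with "img" (480x640x3 uint8, blue, green, red), "range_z" (480x640 float32, mm along the optical axis (not along the pixel's ray), 0 where there is no reading), "intrinsics" (3x3 intrinsics, pixels), "D" ([k1, k2, p1, p2, k3] as OpenCV has them; the pictures are not rectified), "R" (3x3) and "t" (3): a world point X has camera coordinates R X + t; the wrist camera has in their place "mount" (4x4, takes a point from camera to tool coordinates, whose origin is the TCP and whose axes are the flange's). Camera axes: x right, y down, z forward; pixel columns grow to the right and rows downward; lengths in mm; the calibration is good to about 2 mm. A picture is of the moment at which its call begins: read the wrist's pose just before it.
- close_job(): hands the job in, once; it reports no verdict.
The state is a dict: "t": time; "joints": joint angles; "qvel": joint speeds; "tau": joint torques, N m; "eef_pos": TCP position; "orientation": TCP orientation; "wrist_force": force on the tool from outside, world axes, zero at the start; "ft_torque": the same for the moment, N m; "finger_gap": finger opening in mm.
Only numpy, scipy, OpenCV 4.12 (cv2) and the standard library are available. Lean on these libraries where they do the work, as an engineer would, in place of code of your own. Each camera call takes 0.05 s, during which the arm holds its last target.

TASK

Pack down the telescopic work support that stands extended on the bench, innermost tube first: push the thin top tube fully home into the middle tube while the middle tube still stands up out of the outer one, then turn the dark locking ring a quarter turn clockwise (seen from above) to its stop so that the thin tube is locked in. Only then push the middle tube, with the ring and pad on it, fully home into the outer tube. Leave the parts lying around it where they are.

Things in the scene. Friction and masses are not known exactly. Their poses are not given: they have to be found in the camera images.
- support: The fixed work support: a grey round foot 130 mm across and, on it, the outer tube, 76 mm across, widening at the top to a bell mouth 100 mm across outside, 92 mm inside, 26 mm deep, rim 114 mm above the bench. Bolted to the bench, it never moves. Origin: centre of the underside, on the bench, on the axis of all the tubes; z up; -x is the side of the index rib.
- middle_tube (a joint): How far (m) the middle tube (steel, 44 mm across) is pushed down into the outer tube: 0 = fully extended, 0.060 = fully home. It carries the locking ring and the inner tube. It is stiff: pressing it down takes about 14 N, it stays where left. Fully home, the ring lies sunk in the bell mouth, where fingers can no longer take it, and the pad's top stands 7.5 mm above the rim.
- inner_tube (a joint): How far (m) the inner tube (aluminium, 30 mm across, with a dark round pad on top) is pushed down into the middle tube: 0 = fully extended, 0.070 = fully home. It moves easily: about 4 N, stays where left. Fully home, the pad's top is 9.5 mm above the ring's top face. It goes home only while the ring is unlocked (lock_ring below 0.8).
- lock_ring (a joint): Angle (rad) of the locking ring: small = unlocked (starts between 0.10 and 0.35), 1.571 = locked, at its stop. Grows as the ring is turned clockwise seen from above; needs about 0.12 N m and stays where left. It can lock only when the inner tube is fully home: two lugs of the inner tube, 1.5 mm below the ring's lugs, must slide under them.
- pad_top (a point): Centre of the flat top face of the round pad (36 mm across, 12 mm thick, dark) on the inner tube; moves with it. Its height above the bench is 121.5 mm when all is home, plus (0.070 - inner_tube) plus (0.060 - middle_tube).
- ring_centre (a point): Centre of the dark knurled locking ring, on the axis, half-way up: outer diameter 60 mm, height 20 mm, at the top of the middle tube (which is thinner, so the ring can be gripped from outside, from above, with fingers reaching up to 20 mm below it while the middle tube is up). 102 mm above the bench when the middle tube is home, 162 mm when fully extended.
- ring_tab (a point): The ring's thumb tab, 37 mm from the axis (10 mm wide, 12 mm high, its end 43 mm from the axis), at the ring's mid height. Points along the support's -y at 0 and along -x, towards the index rib, when locked.
- index_rib (a point): Top of the small dark upright rib (10 mm wide) on the outside of the bell mouth, 52.5 mm from the axis, level with the rim: the tab points to its side when the ring is locked.
- steel_sleeve_1_centre (a point): Centre (half-way up) of a loose steel sleeve, 43 mm across, 42 mm high, standing beside the foot. A bystander.
- valve_block_centre (a point): Centre (half-way up) of a loose die-cast valve block, 40 x 72 x 44 mm high, beside the foot. A bystander.
- bearing_1_centre (a point): Centre of a loose ball bearing, 52 mm across, 15 mm high, lying beside the foot. A bystander.

How it is judged:
By the outcome, as a careful person would: the job done as asked, in the order asked, and still so for the second after the job is handed in, with the robot touching nothing.
It also fails if it takes over 58 s, if anything falls off the work surface, if the arm or the gripper's body presses on something with over 40 N, if the wrist force passes 120 N, or if a joint passes its speed limit or range.

## Working session

There is one attempt and no reset: what is moved stays moved. The work goes in short steps, Python scripts to look and compute and a tool call to move; the robot and the scene stay as the last step left them, time stands still between calls to the robot, and variables do not carry over. Pictures are saved under pics/ and viewed, and the job is handed in when it is done.

Besides the shell and the picture viewer there is one more tool, called after "Call:" as name(argument=value, ...) on one line, values as JSON. jog_arm: Moves the arm, as the interface text tells. Its arguments: {"type":"object","properties":{"deltas":{"type":"array","items":{"type":"array","items":{"type":"number"}}},"force":{"type":"number"}},"required":["deltas"]}

```bash
mkdir -p pics; ls; python3 - <<'E'
from plant import sense,get_image,grasp_offset
import cv2,pickle
s=sense();print(s,grasp_offset)
for n in("scene","top"):
    d=get_image(n);cv2.imwrite(f"pics/{n}0.png",d["img"]);pickle.dump(d,open(f"{n}0.pkl","wb"))
    print(n,d["intrinsics"],d["D"],d["R"],d["t"])
E
```

```text
pics
{'t': 0.0, 'joints': array([-8.75316386e+01,  6.00057461e+00,  5.52711584e+00,  8.96035069e+01,
        4.22655546e-04,  7.75260585e+01]), 'qvel': array([-0.02370678, -0.03923546,  0.03470711, -0.00754385,  0.04862363,
        0.02233177]), 'tau': array([-8.33276727e-05, -5.56923831e+01,  5.03654373e+01,  1.64685451e-02,
       -2.68771810e-04,  3.43095408e-06]), 'eef_pos': array([ 154.69824458, -579.3777338 ,  230.50286827]), 'orientation': array([[ 9.66185977e-01,  2.57846185e-01, -5.04831775e-05],
       [ 2.57846018e-01, -9.66185090e-01,  1.34237622e-03],
       [ 2.97350494e-04, -1.31000197e-03, -9.99999098e-01]]), 'wrist_force': array([ 0.15212206,  0.82993298, -0.81071978]), 'ft_torque': array([ 1.23834297e-02, -1.91768519e-02,  2.12504947e-05]), 'finger_gap': 85.28141914100289} 18.700000000000003
scene [[489.86144828   0.         322.26242793]
 [  0.         489.86144828 234.25025583]
 [  0.           0.           1.        ]] [-0.056763  0.        0.        0.        0.      ] [[-0.8933547  -0.4493508  -0.00110869]
 [-0.27738674  0.55341055 -0.78536193]
 [ 0.35351658 -0.70129924 -0.61903587]] [511.28017205 234.08530401 889.68490209]
top [[508.89654123   0.         318.38343807]
 [  0.         508.89654123 244.53633325]
 [  0.           0.           1.        ]] [-0.06081037  0.          0.          0.          0.        ] [[-0.01497689 -0.99983545  0.01023588]
 [-0.99568277  0.01397525 -0.09176336]
 [ 0.09160521 -0.01156602 -0.99572823]] [ 57.97185741 542.54295844 960.99943832]
```

View pics/scene0.png

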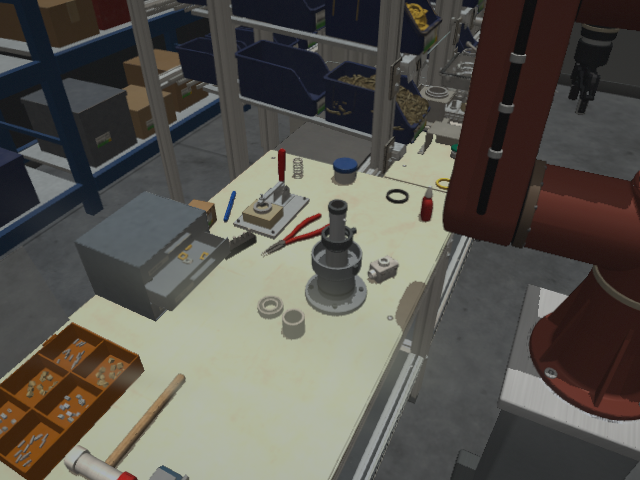

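View pics/top0.png

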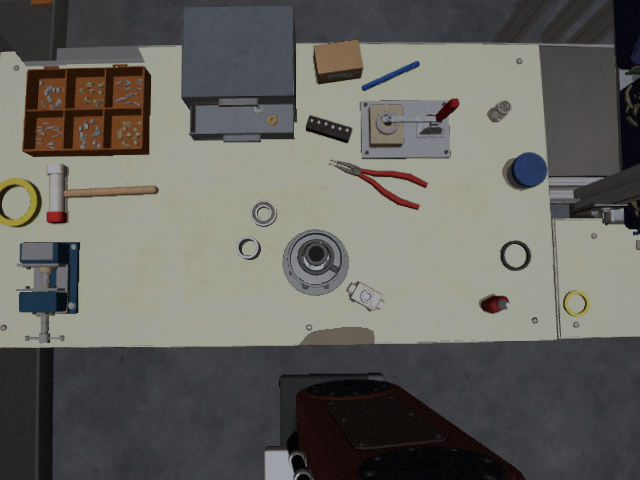

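```bash
cat > h.py <<'E'
import numpy as np,cv2,pickle
def cloud(d):
    z=d["range_z"];h,w=z.shape
    u,v=np.meshgrid(np.arange(w),np.arange(h))
    p=cv2.undistortPoints(np.stack([u,v],-1).reshape(-1,1,2).astype(np.float64),d["intrinsics"],d["D"]).reshape(h,w,2)
    c=np.dstack([p[...,0]*z,p[...,1]*z,z])
    if "mount" in d: return c
    return (c-d["t"])@d["R"]
def circ(p):
    A=np.c_[2*p,np.ones(len(p))];s=np.linalg.lstsq(A,(p**2).sum(1),rcond=None)[0]
    return s[:2],np.sqrt(s[2]+s[:2]@s[:2])
E
python3 - <<'E'
from h import *
ims=[]
for n,(a,b) in dict(scene=(340,245),top=(316,262)).items():
    d=pickle.load(open(n+"0.pkl","rb"));P=cloud(d)
    ims.append(cv2.resize(d["img"][b-60:b+60,a-60:a+60],(400,400),interpolation=cv2.INTER_CUBIC))
    if n=="top":
        for u,v in [(316,253),(316,255),(330,270),(335,268),(300,255),(340,262)]: print(u,v,P[v,u].round(1))
    c=P[245,322] if n=="top" else P[207,339]
    m=(abs(P[...,0]-c[0])<90)&(abs(P[...,1]-c[1])<90)&(d["range_z"]>0)
    zz=P[...,2][m];print(n,c,np.histogram(zz,bins=np.arange(-10,270,5)))
cv2.imwrite("pics/z0.png",np.hstack(ims))
E
```

```text
scene [506.24970171  63.56891368 226.66258871] (array([  12, 2181,  457,  239,  912,  200,   98,   92,  145,   93,   66,
         61,   72,   68,   59,   31,    0,    5,   85,  343,  172,  179,
        180,  162,  260,   41,   49,   34,   34,    4,   56,   77,  134,
        170,  123,   33,   32,   35,   30,   31,   34,   27,   40,   41,
         29,   39,   51,  164,    0,    0,    0,    0,    0,    0,    0]), array([-10,  -5,   0,   5,  10,  15,  20,  25,  30,  35,  40,  45,  50,
        55,  60,  65,  70,  75,  80,  85,  90,  95, 100, 105, 110, 115,
       120, 125, 130, 135, 140, 145, 150, 155, 160, 165, 170, 175, 180,
       185, 190, 195, 200, 205, 210, 215, 220, 225, 230, 235, 240, 245,
       250, 255, 260, 265]))
316 253 [511.8  56.3 226. ]
316 255 [508.6  56.4 228.2]
330 270 [491.1  30.5  87.1]
335 268 [491.4  24.5 158.2]
300 255 [513.8  82.5 160.4]
340 262 [505.3  12.2  86.8]
top [523.96723922  46.88571089 226.44831792] (array([  34, 2772, 1660,  114,  728,   84,   31,   33,   99,  114,   39,
          7,    0,    0,    0,    0,    0,    0,   48,  858,   77,   25,
         32,   25,  342,   55,    0,    0,   15,   35,   92,   14,   45,
        142,  281,    2,    0,    0,    0,    0,    0,    0,   12,    1,
          0,    1,   34,  374,    9,    0,    0,    0,    0,    0,    0]), array([-10,  -5,   0,   5,  10,  15,  20,  25,  30,  35,  40,  45,  50,
        55,  60,  65,  70,  75,  80,  85,  90,  95, 100, 105, 110, 115,
       120, 125, 130, 135, 140, 145, 150, 155, 160, 165, 170, 175, 180,
       185, 190, 195, 200, 205, 210, 215, 220, 225, 230, 235, 240, 245,
       250, 255, 260, 265]))
```

View pics/z0.png

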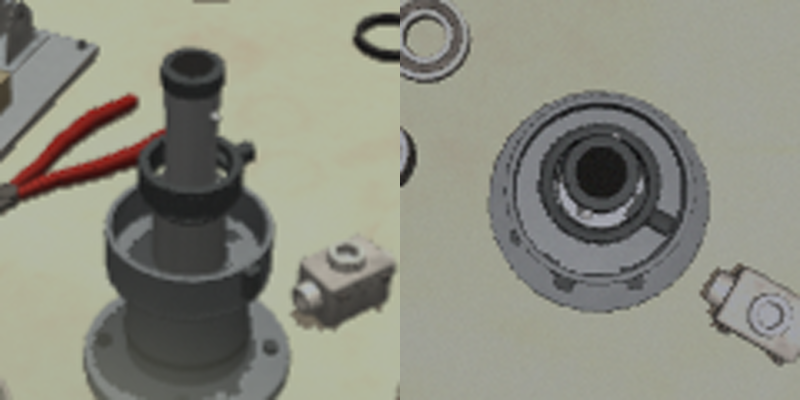

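```bash
python3 - <<'E'
from h import *
C=None
for n in("top","scene"):
    d=pickle.load(open(n+"0.pkl","rb"));P=cloud(d).reshape(-1,3);g=d["img"].mean(2).ravel()
    P=P[d["range_z"].ravel()>0]
    near=np.hypot(P[:,0]-508,P[:,1]-56)<90;P=P[near]
    for nm,lo,hi,rr in [("pad",222,232,30),("ring",156,168,50),("rim",108,117,60),("foot",8,16,75)]:
        m=(P[:,2]>lo)&(P[:,2]<hi)&(np.hypot(P[:,0]-508,P[:,1]-56)<rr);q=P[m]
        # outer boundary by hull + circle
        h=cv2.convexHull(q[:,:2].astype(np.float32))[:,0]
        c0,r=cv2.minEnclosingCircle(h)
        print(n,nm,m.sum(),"hullfit",*circ(h.astype(float)),"minenc",c0,r,"z med/p90",np.median(q[:,2]),np.percentile(q[:,2],90),"bbox mid",(q.min(0)+q.max(0))/2)
    c=np.array([508,56.])
    q=P[(P[:,2]>130)&(P[:,2]<175)];r=np.hypot(*(q[:,:2]-c).T)
    t=q[(r>34)];print("tab",t.round(0)[:40].tolist())
    q=P[(P[:,2]>60)&(P[:,2]<118)];r=np.hypot(*(q[:,:2]-c).T)
    t=q[(r>53)];print("rib",t.round(0)[:60].tolist())
E
```

```text
top pad 413 hullfit [511.23138767  56.34827469] 17.371093659220865 minenc (511.2330322265625, 56.256919860839844) 17.75879669189453 z med/p90 227.28762938704526 228.98417238516544 bbox mid [511.06005436  56.24929198 226.45207114]
top ring 415 hullfit [509.63768445  53.17559942] 31.517372175275757 minenc (507.081298828125, 51.79962921142578) 36.03312683105469 z med/p90 160.90736226978362 163.07759606193056 bbox mid [511.04533891  53.55947006 160.76006906]
top rim 403 hullfit [509.70353992  56.64538405] 50.02736538726936 minenc (508.1502380371094, 57.71139144897461) 52.75230407714844 z med/p90 113.249577060313 115.25844034491347 bbox mid [509.31995599  56.42140204 112.50966033]
top foot 835 hullfit [510.61590217  56.33513   ] 64.43628109767504 minenc (510.732177734375, 56.114601135253906) 64.93058013916016 z med/p90 12.06880450399144 14.341502890786101 bbox mid [510.7321521   55.99973586  11.998209  ]
tab [[495.0, 24.0, 156.0], [495.0, 23.0, 157.0], [493.0, 24.0, 156.0], [493.0, 23.0, 156.0], [493.0, 21.0, 157.0], [491.0, 26.0, 159.0], [491.0, 25.0, 158.0], [491.0, 23.0, 157.0], [491.0
[... 2157 characters left out ...]
108.0], [550.0, 89.0, 105.0], [545.0, 94.0, 111.0], [549.0, 91.0, 105.0], [549.0, 91.0, 102.0], [545.0, 94.0, 106.0], [540.0, 99.0, 111.0], [550.0, 89.0, 97.0], [545.0, 94.0, 103.0], [541.0, 98.0, 108.0], [550.0, 89.0, 94.0], [545.0, 94.0, 100.0], [541.0, 98.0, 105.0], [550.0, 90.0, 93.0], [540.0, 99.0, 103.0], [550.0, 89.0, 90.0], [545.0, 94.0, 95.0], [541.0, 98.0, 100.0], [550.0, 89.0, 86.0], [546.0, 93.0, 92.0], [550.0, 89.0, 84.0], [458.0, 76.0, 110.0], [541.0, 98.0, 92.0], [461.0, 83.0, 110.0], [461.0, 82.0, 106.0], [541.0, 97.0, 84.0], [460.0, 79.0, 102.0], [529.0, 105.0, 92.0], [460.0, 81.0, 101.0], [459.0, 77.0, 98.0], [509.0, 109.0, 101.0], [460.0, 79.0, 94.0], [526.0, 106.0, 87.0]]
```

Call:
jog_arm(deltas=[[0,0.016,0.03,0.015,0,0,0.07],[0,0.018,0.032,0.015,0,0,0.074],[0,0.018,0.032,0.015,0,0,0.074],[0,0.018,0.032,0.015,0,0,0.074],[0,0.018,0.032,0.01,0,0,0.074]], force=60)

```text
t: 0.6
eef_pos: [243.2, -420.4, 302.1]
orientation: [[0.808, 0.589, 0.0], [0.589, -0.808, -0.0], [-0.0, 0.001, -1.0]]
wrist_force: [0.5, -0.4, 0.3]
finger_gap: 12.7
```

Call:
jog_arm(deltas=[[0,0.018,0.032,0,0,0,0.074],[0,0.018,0.032,0,0,0,0.074],[0,0.018,0.032,0,0,0,0.074],[0,0.018,0.032,0,0,0,0.074],[0,0.018,0.032,0,0,0,0.074]])

```text
t: 1.1
eef_pos: [333.1, -260.3, 301.1]
orientation: [[0.541, 0.841, 0.0], [0.841, -0.541, 0.0], [0.0, -0.0, -1.0]]
wrist_force: [0.8, 0.3, 0.7]
finger_gap: -0.1
```

Call:
jog_arm(deltas=[[0,0.018,0.032,0,0,0,0.074],[0,0.018,0.032,0,0,0,0.074],[0,0.018,0.032,0,0,0,0.074],[0,0.018,0.032,0,0,0,0.074],[0,0.018,0.032,0,0,0,0.074]])

```text
t: 1.6
eef_pos: [423.2, -100.2, 301.2]
orientation: [[0.2, 0.98, 0.0], [0.98, -0.2, -0.0], [0.0, 0.0, -1.0]]
wrist_force: [0.5, -1.1, -0.3]
finger_gap: 0.2
```

Call:
jog_arm(deltas=[[0,0.018,0.032,0,0,0,0.074],[0,0.018,0.032,0,0,0,0.074],[0,0.018,0.032,0,0,0,0.074],[0,0.018,0.032,0,0,0,0.074],[0,0.016,0.03,0,0,0,0.074]])

```text
t: 2.1
eef_pos: [511.2, 58.0, 300.9]
orientation: [[-0.169, 0.986, -0.0], [0.986, 0.169, 0.0], [0.0, -0.0, -1.0]]
wrist_force: [0.5, -0.5, -0.3]
finger_gap: 0.2
```

Call:
jog_arm(deltas=[[0,0,0,-0.015,0,0,0],[0,0,0,-0.015,0,0,0],[0,0,0,-0.015,0,0,0],[0,0,0,-0.012,0,0,0],[0,0,0,-0.006,0,0,0]])

```text
t: 2.6
eef_pos: [510.2, 56.3, 236.9]
orientation: [[-0.165, 0.986, -0.002], [0.986, 0.165, 0.0], [0.001, -0.002, -1.0]]
wrist_force: [-0.4, 0.6, 0.2]
finger_gap: 0.2
```

```bash
python3 - <<'E'
from h import *
from plant import sense,get_image
s=sense();print(s["eef_pos"],s["joints"])
ims=[]
for n,(a,b) in dict(scene=(335,205),top=(316,255)).items():
    d=get_image(n);ims.append(cv2.resize(d["img"][b-60:b+60,a-60:a+60],(400,400),interpolation=cv2.INTER_CUBIC))
cv2.imwrite("pics/z1.png",np.hstack(ims))
d=get_image("wrist");cv2.imwrite("pics/w1.png",d["img"]);print(d["mount"])
E
```

```text
[510.18151851  56.32653825 236.90558105] [-8.32508443e+00 -9.00495567e+00 -8.57186616e+00  9.05275139e+01
  3.54526937e-04  7.21648751e+01]
[[-4.21055081e-04 -9.56566027e-01 -2.91515453e-01  7.48647366e+01]
 [ 9.99999516e-01 -6.62149581e-04  7.28383061e-04  6.44096219e-01]
 [-8.89773325e-04 -2.91515005e-01  9.56565842e-01 -1.42012046e+02]
 [ 0.00000000e+00  0.00000000e+00  0.00000000e+00  1.00000000e+00]]
```

View pics/z1.png

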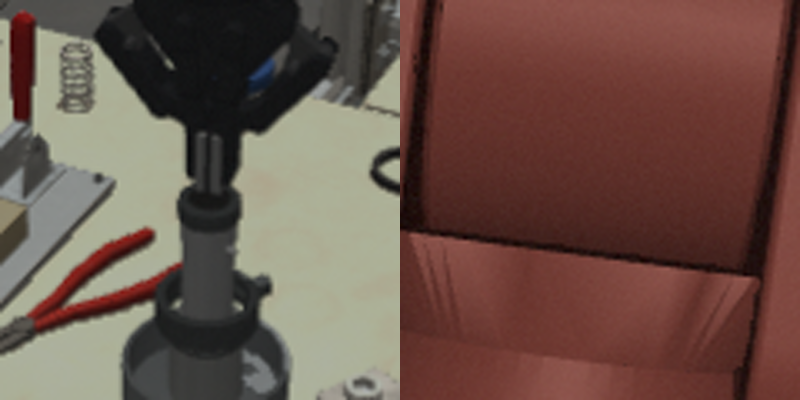

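View pics/w1.png

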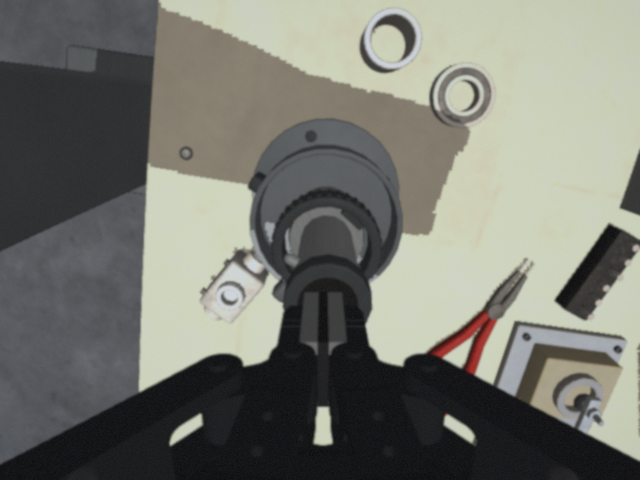

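The fingertips are centred over the pad (scene crop ~210,195; wrist ~325,290), so I'll start pushing.

Call:
jog_arm(deltas=[[0,0.001,0.0005,-0.005,0,0,0],[0,0,0,-0.005,0,0,0],[0,0,0,-0.004,0,0,0],[0,0,0,-0.004,0,0,0],[0,0,0,-0.004,0,0,0]])

```text
t: 3.25
eef_pos: [512.1, 56.7, 216.5]
orientation: [[-0.165, 0.986, 0.001], [0.986, 0.165, -0.0], [-0.0, 0.001, -1.0]]
wrist_force: [2.2, -0.3, 4.9]
finger_gap: -0.0
```

Call:
jog_arm(deltas=[[0,0,0,-0.005,0,0,0],[0,0,0,-0.005,0,0,0],[0,0,0,-0.005,0,0,0],[0,0,0,-0.005,0,0,0],[0,0,0,-0.005,0,0,0]])

```text
t: 3.75
eef_pos: [511.9, 56.7, 191.0]
orientation: [[-0.165, 0.986, 0.0], [0.986, 0.165, -0.0], [-0.0, 0.0, -1.0]]
wrist_force: [2.9, 0.1, 4.4]
finger_gap: -0.1
```

Call:
jog_arm(deltas=[[0,0,0,-0.004,0,0,0],[0,0,0,-0.004,0,0,0],[0,0,0,-0.004,0,0,0],[0,0,0,-0.003,0,0,0],[0,0,0,-0.001,0,0,0]])

```text
t: 4.25
eef_pos: [511.5, 56.8, 174.9]
orientation: [[-0.165, 0.986, -0.0], [0.986, 0.165, 0.0], [0.0, -0.0, -1.0]]
wrist_force: [1.2, -0.8, 4.0]
finger_gap: -0.0
```

Call:
jog_arm(deltas=[[0,0,0,-0.001,0,0,0],[0,0,0,-0.0005,0,0,0],[0,0,0,-0.0005,0,0,0],[0,0,0,-0.0005,0,0,0],[0,0,0,0,0,0,0]])

```text
t: 4.75
eef_pos: [511.6, 56.8, 172.7]
orientation: [[-0.165, 0.986, -0.0], [0.986, 0.165, 0.0], [0.0, -0.0, -1.0]]
wrist_force: [1.3, -0.2, 2.5]
finger_gap: -0.0
```

Call:
jog_arm(deltas=[[0,0,0,-0.0005,0,0,0],[0,0,0,-0.0005,0,0,0],[0,0,0,-0.0005,0,0,0],[0,0,0,-0.0005,0,0,0],[0,0,0,0,0,0,0]])

```text
t: 5.25
eef_pos: [511.6, 56.8, 171.4]
orientation: [[-0.165, 0.986, 0.0], [0.986, 0.165, -0.0], [-0.0, 0.0, -1.0]]
wrist_force: [-2.5, -0.6, 8.7]
finger_gap: 0.3
```

Call:
jog_arm(deltas=[[0,0,0,-0.0005,0,0,0],[0,0,0,-0.0005,0,0,0],[0,0,0,-0.0005,0,0,0],[0,0,0,0,0,0,0],[0,0,0,0,0,0,0]])

```text
t: 5.75
eef_pos: [511.7, 56.8, 170.5]
orientation: [[-0.165, 0.986, 0.001], [0.986, 0.165, -0.0], [-0.0, 0.001, -1.0]]
wrist_force: [-4.8, 0.4, 12.7]
finger_gap: 0.4
```

Call:
jog_arm(deltas=[[0,0,0,0.01,0,0,0],[0.085,0,0,0.02,0,0,0],[0.085,0,0,0.02,0,0,0],[0.085,0,0,0.02,0,0,0],[0.085,0,0,0.01,0,0,0]])

```text
t: 6.25
eef_pos: [512.0, 56.7, 251.0]
orientation: [[-0.165, 0.986, 0.001], [0.986, 0.165, -0.0], [-0.0, 0.001, -1.0]]
wrist_force: [0.3, 0.3, -0.8]
finger_gap: 58.1
```

```bash
python3 - <<'E'
from h import *
from plant import sense,get_image
s=sense();print(s["eef_pos"],s["joints"],s["finger_gap"])
d=get_image("scene");a,b=335,225
cv2.imwrite("pics/s2.png",cv2.resize(d["img"][b-60:b+60,a-60:a+60],(500,500),interpolation=cv2.INTER_CUBIC))
P=cloud(d).reshape(-1,3);P=P[d["range_z"].ravel()>0]
for nm,r0,r1 in[("pad",0,17),("ring",24,29.5),("rim",46.5,49.5)]:
    r=np.hypot(P[:,0]-512,P[:,1]-57.5);m=(r>r0)&(r<r1)&(P[:,2]<185)
    print(nm,np.histogram(P[m,2],bins=np.arange(80,190,3)))
s=sense();d=get_image("wrist");cv2.imwrite("pics/w2.png",d["img"])
c=cloud(d).reshape(-1,3);c=c[d["range_z"].ravel()>0]
M=d["mount"];T=c@M[:3,:3].T+M[:3,3];W=T@s["orientation"].T+s["eef_pos"]
for nm,r0,r1 in[("pad",0,17),("ring",24,29.5),("rim",46.5,49.5)]:
    r=np.hypot(W[:,0]-511.5,W[:,1]-57);m=(r>r0)&(r<r1)&(W[:,2]<185)
    print("w",nm,np.histogram(W[m,2],bins=np.arange(80,190,3))[0])
for lo,hi,rr in [(165,180,25),(154,166,34),(108,118,52)]:
    r=np.hypot(W[:,0]-511.5,W[:,1]-57);m=(r<rr)&(W[:,2]>lo)&(W[:,2]<hi);q=W[m]
    if m.sum()>20:
        h=cv2.convexHull(q[:,:2].astype(np.float32))[:,0].astype(float);print(circ(h),np.median(q[:,2]))
r=np.hypot(W[:,0]-511.5,W[:,1]-57);m=(r>35)&(r<45)&(W[:,2]>140)&(W[:,2]<168);print("tab",m.sum(),W[m].mean(0),np.ptp(W[m],0))
E
```

```text
[512.047519    56.73520294 250.95608584] [-8.24943967e+00 -8.65220137e+00 -6.78718013e+00  9.17885363e+01
  3.44514102e-03  7.22386213e+01] 58.08079026450302
pad (array([  0,   0,   0,   0,   0,   0,   0,   0,   0,   0,   0,   0,   0,
         0,   0,   0,   0,   0,   0,   0,   0,   0,   1,   6,  21,   9,
        17,  15,  20, 110,  39,   0,   0,   0,   0,   0]), array([ 80,  83,  86,  89,  92,  95,  98, 101, 104, 107, 110, 113, 116,
       119, 122, 125, 128, 131, 134, 137, 140, 143, 146, 149, 152, 155,
       158, 161, 164, 167, 170, 173, 176, 179, 182, 185, 188]))
ring (array([  0,   9,  34,   3,   0,   0,   0,   0,   0,   0,   0,   0,   0,
         0,   0,   0,   0,   0,   0,   4,  23,  25,  23,  34,  34,  38,
       114,  11,   0,   0,   0,   0,   0,   0,   0,   0]), array([ 80,  83,  86,  89,  92,  95,  98, 101, 104, 107, 110, 113, 116,
       119, 122, 125, 128, 131, 134, 137, 140, 143, 146, 149, 152, 155,
       158, 161, 164, 167, 170, 173, 176, 179, 182, 185, 188]))
rim (array([ 29,  41,  60,  54,  44,  48,  40,  57,  50,  53, 103,  39,   0,
         0,   0,   0,   0,   0, 
[... 492 characters left out ...]
  0]
w ring [   0   22  669    2    0    0    0    0    0    0    0    0    0    0
    0    0    0    1    0    0   27   69   83  100  181  244 2155  312
    0    0    0    0    0    0    0    0]
w rim [  1  39  81  59  86  64  91  84  78 109 577 783   0   0   0   0   0   0
   0   0   0   0   0   0   0   0   0   0   0   0   0   0   0   0   0   0]
(array([512.75833529,  56.57552427]), np.float64(17.68187985037471)) 169.95481614359016
(array([512.44860823,  55.43229229]), np.float64(31.077182411654146)) 159.9846872164082
(array([512.11805948,  56.49651536]), np.float64(50.087901734192414)) 113.06551866459945
tab 182 [491.21750584  24.53306017 155.43153427] [10.95022213 10.07290349  8.65368462]
```

View pics/s2.png

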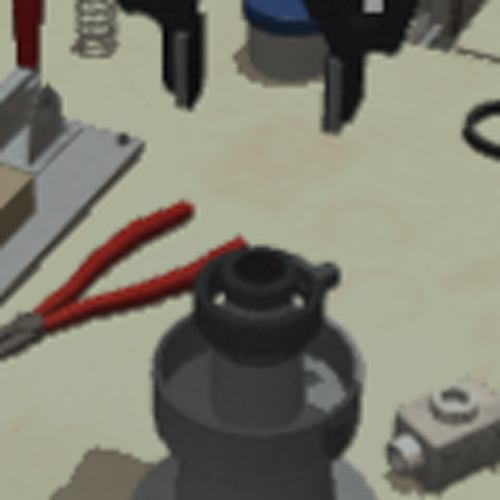

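View pics/w2.png

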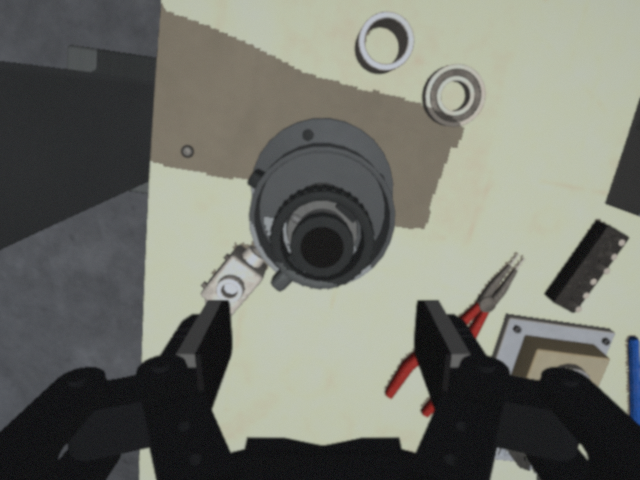

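Call:
jog_arm(deltas=[[0.0854,0,0,-0.01,0,0,0],[0.0854,0,0,-0.015,0,0,0],[0.0854,0,0,-0.02,0,0,0],[0.0854,0,0,-0.02,0,0,0],[0.0854,0,0,-0.015,0,0,0]])

```text
t: 6.85
eef_pos: [510.3, 57.0, 165.9]
orientation: [[-0.165, 0.986, -0.003], [0.986, 0.165, 0.0], [0.001, -0.003, -1.0]]
wrist_force: [0.0, 0.8, 0.3]
finger_gap: 85.4
```

Call:
jog_arm(deltas=[[0.0854,0,0,-0.012,0,0,0],[0.0854,0,0,-0.012,0,0,0],[0.0854,0,0,-0.01,0,0,0],[0.0854,0,0,-0.006,0,0,0],[0.0854,0,0,-0.003,0,0,0]])

```text
t: 7.35
eef_pos: [511.6, 56.8, 125.9]
orientation: [[-0.165, 0.986, -0.0], [0.986, 0.165, 0.0], [0.0, -0.0, -1.0]]
wrist_force: [-0.2, -0.1, 0.3]
finger_gap: 85.3
```

```bash
python3 - <<'E'
from h import *
from plant import sense,get_image
s=sense();print(s["eef_pos"],s["joints"],s["wrist_force"])
d=get_image("scene");a,b=335,225
A=cv2.resize(d["img"][b-60:b+60,a-60:a+60],(400,400),interpolation=cv2.INTER_CUBIC)
d=get_image("wrist");cv2.imwrite("pics/z3.png",np.hstack([A,cv2.resize(d["img"],(400,300))[:, :].repeat(1,0) if 0 else cv2.copyMakeBorder(cv2.resize(d["img"],(400,300)),0,100,0,0,0)]))
E
```

```text
[511.64109697  56.79114919 125.85562214] [-8.24914020e+00 -8.63762950e+00 -1.97781626e+01  7.88688150e+01
  2.39648403e-03  7.22375100e+01] [-0.20369291 -0.06957988  0.30654247]
```

View pics/z3.png

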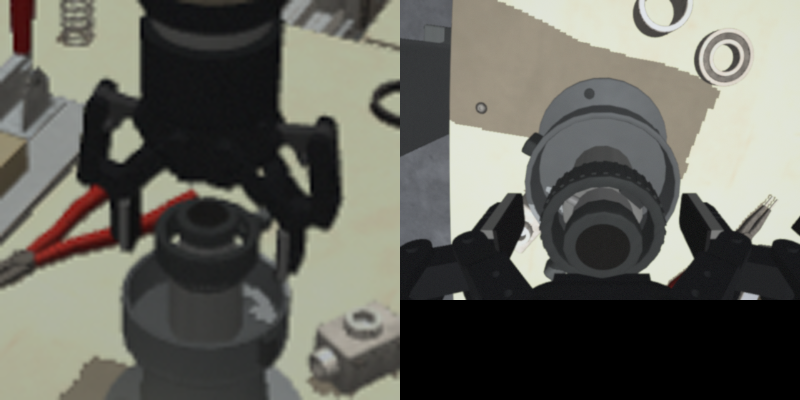

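The fingers straddle the ring symmetrically and clear of the tab. I'll close them.

Call:
jog_arm(deltas=[[0.07,0.0005,0,0,0,0,0],[0.05,0,0,0,0,0,0],[0.05,0,0,0,0,0,0],[0.05,0,0,0,0,0,0],[0.05,0,0,0,0,0,0]], force=50)

```text
t: 7.95
eef_pos: [512.1, 56.6, 127.0]
orientation: [[-0.165, 0.986, 0.0], [0.986, 0.165, -0.001], [-0.001, -0.0, -1.0]]
wrist_force: [-4.6, -1.1, 6.2]
finger_gap: 58.5
```

Call:
jog_arm(deltas=[[0.05,0,0,0,0,0,-0.06],[0.05,0,0,0,0,0,-0.1],[0.05,0,0,0,0,0,-0.1],[0.05,0,0,0,0,0,-0.1],[0.05,0,0,0,0,0,-0.1]])

```text
t: 8.45
eef_pos: [512.6, 56.6, 127.0]
orientation: [[0.294, 0.956, 0.001], [0.956, -0.294, -0.0], [-0.0, 0.001, -1.0]]
wrist_force: [-0.3, -1.2, 4.0]
finger_gap: 58.8
```

```bash
python3 - <<'E'
from h import *
from plant import sense,get_image
s=sense();print(s["eef_pos"],s["joints"],s["wrist_force"],s["ft_torque"])
d=get_image("scene");a,b=335,225
A=cv2.resize(d["img"][b-60:b+60,a-60:a+60],(400,400),interpolation=cv2.INTER_CUBIC)
d=get_image("wrist");cv2.imwrite("pics/z4.png",np.hstack([A,cv2.copyMakeBorder(cv2.resize(d["img"],(400,300)),0,100,0,0,0)]))
E
```

```text
[512.60022731  56.57982321 127.04850126] [-8.24443044e+00 -8.58983697e+00 -1.96102957e+01  7.89131945e+01
 -1.88668121e-02  9.88281573e+01] [-0.26602899 -1.19056047  3.96001787] [-0.1756924   0.50321004  0.10604734]
```

View pics/z4.png

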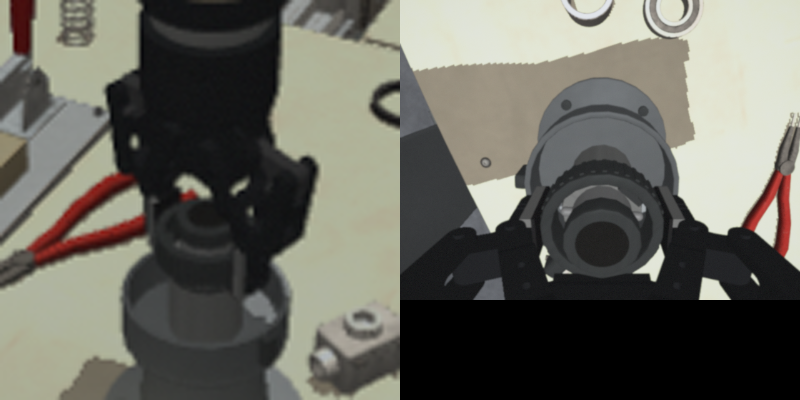

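Call:
jog_arm(deltas=[[0.05,0,0,0,0,0,-0.1],[0.05,0,0,0,0,0,-0.1],[0.05,0,0,0,0,0,-0.1],[0.05,0,0,0,0,0,-0.1],[0.05,0,0,0,0,0,-0.1]])

```text
t: 9.05
eef_pos: [513.1, 56.4, 127.0]
orientation: [[0.714, 0.7, 0.002], [0.7, -0.714, -0.001], [0.001, 0.002, -1.0]]
wrist_force: [1.4, -3.1, 3.2]
finger_gap: 58.4
```

Call:
jog_arm(deltas=[[0.05,0,0,0,0,0,-0.08],[0.05,0,0,0,0,0,-0.08],[0.05,0,0,0,0,0,-0.08],[0.05,0,0,0,0,0,-0.08],[0.05,0,0,0,0,0,-0.06]])

```text
t: 9.55
eef_pos: [513.3, 56.0, 127.1]
orientation: [[0.922, 0.386, 0.002], [0.386, -0.922, -0.001], [0.002, 0.002, -1.0]]
wrist_force: [2.9, -4.6, 2.9]
finger_gap: 58.4
```

```bash
python3 - <<'E'
from h import *
from plant import sense,get_image
s=sense();print(s["eef_pos"],s["joints"],s["wrist_force"],s["ft_torque"])
d=get_image("scene");a,b=335,225
A=cv2.resize(d["img"][b-60:b+60,a-60:a+60],(400,400),interpolation=cv2.INTER_CUBIC)
d=get_image("wrist");cv2.imwrite("pics/z5.png",np.hstack([A,cv2.copyMakeBorder(cv2.resize(d["img"],(400,300)),0,100,0,0,0)]))
E
```

```text
[513.34521892  56.02104677 127.05042466] [-8.26906873e+00 -8.57245660e+00 -1.95944559e+01  7.88257690e+01
 -6.25370345e-02  1.49004460e+02] [ 2.91475071 -4.57612242  2.89594183] [-0.65975661 -0.33297339  0.18517673]
```

View pics/z5.png

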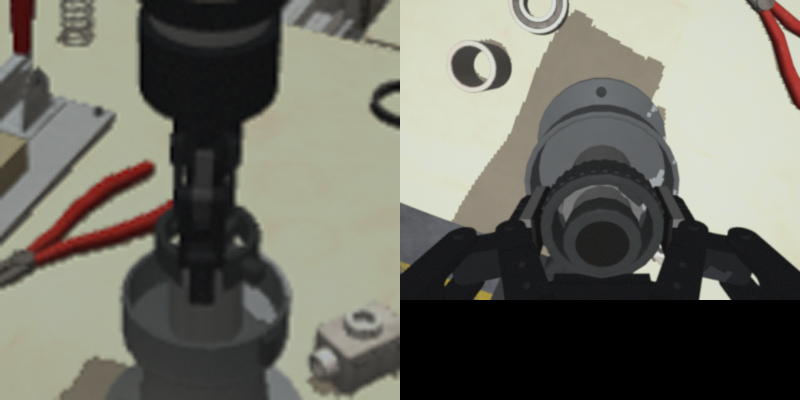

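Call:
jog_arm(deltas=[[0.05,0,0,0,0,0,-0.02],[0.05,0,0,0,0,0,-0.02],[0.05,0,0,0,0,0,-0.02],[0.05,0,0,0,0,0,0],[0.05,0,0,0,0,0,0]])

```text
t: 10.15
eef_pos: [513.4, 56.0, 127.1]
orientation: [[0.943, 0.334, 0.003], [0.334, -0.943, -0.002], [0.002, 0.002, -1.0]]
wrist_force: [2.2, -5.3, 2.2]
finger_gap: 58.7
```

```bash
python3 - <<'E'
from h import *
from plant import sense,get_image
s=sense();print(s["eef_pos"],s["joints"],s["wrist_force"],s["ft_torque"]);o=s["orientation"];print(np.degrees(np.arctan2(o[1,0],o[0,0])))
E
```

```text
[513.39319971  55.958275   127.07522229] [-8.26847091e+00 -8.57138689e+00 -1.95909176e+01  7.88218816e+01
 -7.39537915e-02  1.52223893e+02] [ 2.22145843 -5.34433271  2.18540137] [-0.70493051 -0.28961028  0.69466912]
19.507662507388805
```

Torque has jumped from about 0.1 to 0.69 N m, so the ring is at its stop. I'll release and check.

Call:
jog_arm(deltas=[[0.0854,0,0,0,0,0,0],[0.0854,0,0,0,0,0,0],[0.0854,0,0,0,0,0,0],[0.0854,-0.001,0.001,0.005,0,0,0],[0.0854,0,0,0.01,0,0,0]])

```text
t: 10.65
eef_pos: [510.5, 58.0, 141.2]
orientation: [[0.944, 0.331, -0.001], [0.331, -0.944, 0.0], [-0.001, -0.001, -1.0]]
wrist_force: [-0.9, 0.7, -0.0]
finger_gap: 85.4
```

Call:
jog_arm(deltas=[[0.0854,0,0,0.025,0,0,0],[0.0854,0,0,0.03,0,0,0],[0.05,0,0,0.03,0,0,0],[0,0,0,0.03,0,0,0],[0,0,0,0.02,0,0,0]])

```text
t: 11.15
eef_pos: [511.7, 57.8, 279.7]
orientation: [[0.944, 0.331, 0.003], [0.331, -0.944, -0.0], [0.003, 0.001, -1.0]]
wrist_force: [0.1, -0.3, -0.1]
finger_gap: 43.8
```

```bash
python3 - <<'E'
from h import *
from plant import sense,get_image
d=get_image("scene");a,b=335,225
A=cv2.resize(d["img"][b-60:b+60,a-60:a+60],(400,400),interpolation=cv2.INTER_CUBIC)
P=cloud(d).reshape(-1,3)
c=np.array([511.7,57])
r=np.hypot(P[:,0]-512,P[:,1]-57.5);m=(r>35)&(r<46)&(P[:,2]>135)&(P[:,2]<168);print("tab scene",m.sum(),P[m].mean(0))
s=sense();d=get_image("wrist");print(s["eef_pos"])
cv2.imwrite("pics/z6.png",np.hstack([A,cv2.copyMakeBorder(cv2.resize(d["img"],(400,300)),0,100,0,0,0)]))
q=cloud(d).reshape(-1,3);q=q[d["range_z"].ravel()>0];M=d["mount"];W=(q@M[:3,:3].T+M[:3,3])@s["orientation"].T+s["eef_pos"]
r=np.hypot(W[:,0]-512.3,W[:,1]-57)
def ang(p):return np.degrees(np.arctan2(p[1]-56.6,p[0]-512.2))
for nm,m in [("tab",(r>36)&(r<45)&(W[:,2]>135)&(W[:,2]<168)),("rib",(r>52)&(r<58)&(W[:,2]>105)&(W[:,2]<118))]:
    p=W[m].mean(0) if m.any() else None;print(nm,m.sum(),p,p is not None and ang(p))
for r0,r1 in((0,17),(25,29.5),(46.5,49.5)):
    m=(r>r0)&(r<r1)&(W[:,2]>105)&(W[:,2]<180);print(np.percentile(W[m,2],[50,80]))
E
```

```text
tab scene 33 [475.87085964  73.0458195  151.62769909]
[512.40534092  57.64179124 282.43516099]
tab 105 [476.96916907  71.7260975  154.92764091] 156.76409000882342
rib 33 [463.22852135  78.24290166 112.45136796] 156.1570103688347
[169.46183365 170.093719  ]
[159.70509481 160.33855139]
[113.15960615 113.77353954]
```

View pics/z6.png

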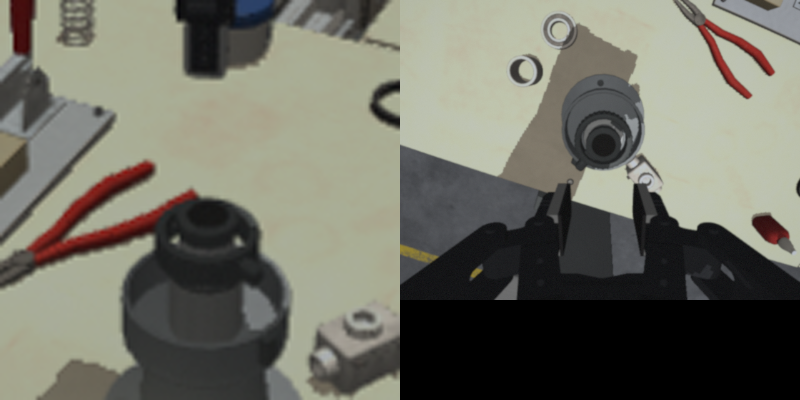

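Tab (156.8°) is in line with the rib (156.2°), and the pad is still 9.7 mm above the ring. Next I'll push the middle tube.

Call:
jog_arm(deltas=[[0,0,0,-0.01,0,0,0],[0,0,-0.0005,-0.025,0,0,0],[0,0,0,-0.03,0,0,0],[0,0,0,-0.025,0,0,0],[0,0,0,-0.01,0,0,0]])

```text
t: 11.75
eef_pos: [509.0, 57.6, 171.9]
orientation: [[0.944, 0.331, -0.006], [0.331, -0.944, 0.001], [-0.005, -0.003, -1.0]]
wrist_force: [-0.4, -0.0, 0.5]
finger_gap: 0.3
```

Call:
jog_arm(deltas=[[0,0,0,-0.004,0,0,0],[0,0,0,-0.004,0,0,0],[0,0,0,-0.004,0,0,0],[0,0,0,-0.004,0,0,0],[0,0,0,-0.004,0,0,0]])

```text
t: 12.25
eef_pos: [511.0, 57.4, 158.7]
orientation: [[0.944, 0.331, 0.001], [0.331, -0.944, -0.0], [0.0, 0.001, -1.0]]
wrist_force: [-10.5, 1.2, 14.0]
finger_gap: -0.2
```

Call:
jog_arm(deltas=[[0,0,0,-0.004,0,0,0],[0,0,0,-0.004,0,0,0],[0,0,0,-0.004,0,0,0],[0,0,0,-0.004,0,0,0],[0,0,0,-0.004,0,0,0]])

```text
t: 12.75
eef_pos: [511.0, 57.4, 138.6]
orientation: [[0.944, 0.331, 0.0], [0.331, -0.944, -0.0], [0.0, 0.0, -1.0]]
wrist_force: [-10.6, 1.0, 14.6]
finger_gap: 0.2
```

Call:
jog_arm(deltas=[[0,0,0,-0.004,0,0,0],[0,0,0,-0.004,0,0,0],[0,0,0,-0.003,0,0,0],[0,0,0,-0.003,0,0,0],[0,0,0,-0.001,0,0,0]])

```text
t: 13.25
eef_pos: [510.9, 57.4, 123.4]
orientation: [[0.944, 0.331, 0.0], [0.331, -0.944, -0.0], [-0.0, 0.0, -1.0]]
wrist_force: [-10.3, 0.4, 13.0]
finger_gap: 0.0
```

Call:
jog_arm(deltas=[[0,0,0,-0.001,0,0,0],[0,0,0,-0.001,0,0,0],[0,0,0,-0.0005,0,0,0],[0,0,0,-0.0005,0,0,0],[0,0,0,0,0,0,0]])

```text
t: 13.75
eef_pos: [511.0, 57.4, 121.4]
orientation: [[0.944, 0.331, 0.0], [0.331, -0.944, -0.0], [0.0, 0.001, -1.0]]
wrist_force: [-13.3, 1.3, 20.0]
finger_gap: 0.1
```

Force is climbing at z = 121.4, which is the home height. I'll press a little more to confirm the stop.

Call:
jog_arm(deltas=[[0,0,0,-0.0005,0,0,0],[0,0,0,-0.0005,0,0,0],[0,0,0,-0.0005,0,0,0],[0,0,0,0,0,0,0],[0,0,0,0,0,0,0]])

```text
t: 14.25
eef_pos: [511.1, 57.4, 121.2]
orientation: [[0.944, 0.331, 0.001], [0.331, -0.944, -0.001], [0.001, 0.001, -1.0]]
wrist_force: [-18.0, 1.1, 30.6]
finger_gap: -0.3
```

Hard stop (30 N with almost no travel), so I'll retreat and check.

Call:
jog_arm(deltas=[[0,0,0,0.005,0,0,0],[0,0,0,0.02,0,0,0],[0,0,0,0.04,0,0,0],[0,0,0,0.04,0,0,0],[0,0,0,0.03,0,0,0]])

```text
t: 14.75
eef_pos: [512.0, 57.2, 255.5]
orientation: [[0.944, 0.331, 0.004], [0.331, -0.944, -0.001], [0.003, 0.002, -1.0]]
wrist_force: [0.9, 1.1, -0.2]
finger_gap: 0.2
```

Call:
jog_arm(deltas=[[0,0,0,0.02,0,0,0],[0,0,0,0,0,0,0],[0,0,0,0,0,0,0],[0,0,0,0,0,0,0],[0,0,0,0,0,0,0]])

```text
t: 15.25
eef_pos: [510.8, 57.3, 270.7]
orientation: [[0.944, 0.33, -0.002], [0.33, -0.944, 0.0], [-0.001, -0.001, -1.0]]
wrist_force: [-0.1, -0.4, 0.2]
finger_gap: -0.3
```

```bash
python3 - <<'E'
from h import *
from plant import sense,get_image
d=get_image("scene");a,b=335,235
A=cv2.resize(d["img"][b-60:b+60,a-60:a+60],(400,400),interpolation=cv2.INTER_CUBIC)
s=sense();d=get_image("wrist");print(s["eef_pos"],s["wrist_force"])
cv2.imwrite("pics/z7.png",np.hstack([A,cv2.copyMakeBorder(cv2.resize(d["img"],(400,300)),0,100,0,0,0)]))
q=cloud(d).reshape(-1,3);q=q[d["range_z"].ravel()>0];M=d["mount"];W=(q@M[:3,:3].T+M[:3,3])@s["orientation"].T+s["eef_pos"]
r=np.hypot(W[:,0]-512.3,W[:,1]-57)
for r0,r1 in((0,17),(25,29.5),(46.5,49.5)):
    m=(r>r0)&(r<r1)&(W[:,2]>85)&(W[:,2]<180);print(np.percentile(W[m,2],[50,80]))
m=(r>34)&(r<44)&(W[:,2]>97)&(W[:,2]<112);p=W[m].mean(0);print("tab",m.sum(),p,np.degrees(np.arctan2(p[1]-56.6,p[0]-512.2)))
E
```

```text
[510.79639572  57.31585369 270.81857981] [-1.30937426 -0.30969764  0.53826267]
[120.79518767 121.43179609]
[111.04810268 111.68889871]
[113.00093321 113.66370749]
tab 121 [477.84920604  71.29379523 106.21004484] 156.84083981414435
```

View pics/z7.png

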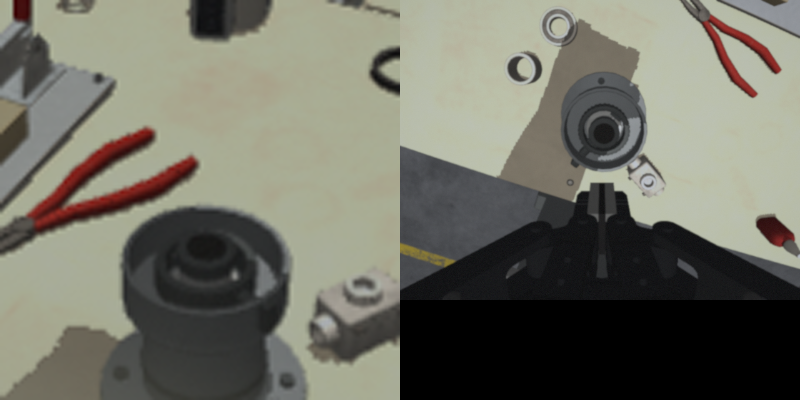

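```bash
python3 -c "
from plant import close_job;print(close_job())"
```

```text
the job is handed in; nothing more can be done
None
```

The support is packed down in the order asked and handed in at about 15 s; `close_job` gave no verdict.

1. **Thin tube:** I pushed it home with shut fingers at about 4–5 N. The force then rose to 12.7 N, below the roughly 14 N needed to move the middle tube. The middle tube stayed up and the pad stood about 10 mm above the ring (9.5 mm nominal).
2. **Locking ring:** I turned it about 80° clockwise until the wrist torque jumped from about 0.1 to 0.69 N m at its stop. After release the tab pointed at 156.8° and the rib at 156.2°, so they agree within measuring error.
3. **Middle tube:** I pushed it down at about 14 N until it hit a hard stop at 121.2 mm, where I pressed with 30.6 N.

Last checks, with the arm clear at about 270 mm:
- The pad top is 7.8 mm above the rim (7.5 mm nominal).
- The ring is sunk in the bell mouth with its tab still at 156.8°.
- The sleeve, bearing and valve block look undisturbed in the images, though I did not measure their positions again.

The depth readings ran about 1 mm low throughout. No check failed or disagreed beyond that.

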